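# Date-stamp a carton and put it in the out tray

### The arm

A 6-joint arm with a two-finger parallel gripper is mounted at the origin on the work surface. World frame = base frame: x ahead of the robot, y to its left, z up, the work surface at z = 0. Lengths are in m, angles in rad, forces in N, time in s.
With the tool pointing down it reaches from about 0.35 to 1 m from the base axis. Payload 7.1 kg.
Tool frame: the origin (TCP) lies between the finger pads; the fingertips stand 22 mm ahead of it and the grasp point (between the pads) lies 3 mm ahead of it; x points along the fingers, y is the direction in which the jaws open and shut, and the axes are right-handed (so a half turn about x gives the same grasp; the last joint's range is limited). The gripper opens to 85 mm and grips with 20 to 120 N. Pads are 22 mm wide; open, the fingers measure 114 mm over their backs; the gripper's body (76 mm by 85 mm) begins 54 mm behind the grasp point. The pads swing forward as they close: fully open they stand 13 mm farther back than shut.
Start: joints at [1.246, 0.423, 1.63, -0, 1.089, -0.019], TCP at [0.188, 0.596, 0.253] pointing down, gripper open.
Joint ranges: [-3, 3], [-0.9, 2.11], [0.09, 2.58], [-1.31, 4.45], [0.11, 2.69], [-2.54, 2.54]. Speed limits (rad/s): [2.39, 2.39, 3.01, 3.14, 3.14, 3.14].

### API

Orientations are given as a rotation vector (axis times angle).
In Python, from rig import manip gives the robot as it stands. The module is installed in compiled form; this text tells all that it offers. Calls block until the motion is done:
- manip.move_to(position, orientation): joint-space move of the TCP to a pose.
- manip.servo_line(position, orientation=None, rate=0.15): straight line of the TCP; orientation=None keeps the orientation; rate is the mean speed in m/s.
- manip.set_joints(angles): joint-space move.
- manip.command_gripper(opening, f_grip=None): finger opening in m; f_grip is the grip in N (None keeps the last); returns when the fingers have stopped.
- manip.hold(seconds).
- manip.solve_ik(position, orientation): joint angles nearest the present ones, or None.
- manip.camera(name): name is "scene" or "top" or "wrist"; returns a dict with "image" (480x640x3 uint8, red, green, blue), "fx", "fy", "cx", "cy" (pixels), "cam_to_world" (4x4, takes a point from camera to world coordinates); the wrist camera has in their place "mount" (4x4, takes a point from camera to tool coordinates, whose origin is the TCP and whose axes are the tool frame's). Camera axes: x right, y down, z forward; pixel columns grow to the right and rows downward; lengths in m; the calibration is good to about 2 mm. A picture is of the moment at which its call begins: read the wrist's pose just before it. There is no depth.
A pose or a line that the arm cannot do raises manip.IKError and nothing moves.
- manip.sign_off(): hands the job in, once; it reports no verdict.
Readings, each from a call of its own:
- manip.get_time(): time.
- manip.get_joint_positions(): joint angles.
- manip.get_joint_vel(): joint speeds.
- manip.get_tau(): joint torques, N m.
- manip.get_position(): TCP position.
- manip.get_ee_rot(): TCP orientation.
- manip.get_contact_force(): force on the tool from outside, world axes, zero at the start.
- manip.get_torque(): the same for the moment, N m.
- manip.get_width(): finger opening in m.
Only numpy, scipy, OpenCV 4.12 (cv2) and the standard library are available. Lean on these libraries where they do the work, as an engineer would, in place of code of your own. Each camera call takes 0.05 s, during which the arm holds its last target. There are 200 camera calls.

### The job

Slide the carton, white-panel end first, under the head of the stamp press until it is fully home against the back stop, and only then press the knob all the way down to its stop and let it spring back up. Then take the carton out and set it down gently, panel up, flat on the floor of the black tray; leave the mug, the soap bottle and the bowls alone.

Things in the scene. Friction and masses are not known exactly. Their poses are not given: they have to be found in the camera images.
- carton: Plain brown cardboard carton, loose, a rigid block 180 (x) x 52 (y) x 36 mm (z), about 150 g. Origin: centre of its underside. Its +x end carries a white panel, 50 x 40 mm, on the top face; this end goes into the press. Starts flat on the counter. Can be gripped across its 52 mm width.
- carton_nose (a point): Lower edge of the carton's panel end, mid-width: carton frame (90, 0, 0) mm.
- press: Grey hand-operated stamp press, fixed to the counter. Origin: on the counter under its bed; x points into the throat, which opens to -x, z up. Dark steel bed: x -100 to +70 mm, 110 wide, top 12 mm above the counter. Back stop: front face of the 60 mm wide column, at x = +70. Overhead arm: x +6 to +116, 46 wide, 112 to 136 mm above the counter; a home carton sticks out 116 mm in front of it.
- press_mouth (a point): Where the guide rails begin, on the bed's mid-line: press frame (-17, 0, 12) mm. The two rails are 10 mm high, flare from about 78 mm apart here to 58 mm apart at x = +10, then run on to the stop, centring the carton.
- press_stop (a point): Middle of the foot of the back stop, on the bed: press frame (70, 0, 12) mm. The carton is home when its nose touches here, flat on the bed between the rails.
- plunger (a joint): Stroke of the stamp head and its knob, in m: 0 at rest (up), 0.024 at its stop (down). A spring returns it; pushing down takes about 4 N at first and about 10 N at the stop. Head: x +21 to +59 mm, 44 wide, underside 72.5 mm above the counter at rest; at the stop it just reaches the top of a carton on the bed.
- knob_top (a point): Centre of the top of the round black knob, 46 mm in diameter and 22 mm high, over the overhead arm; at rest press frame (40, 0, 190) mm. It moves down with the stroke. Pressed straight down from above.
- tray: Black open tray fixed to the counter, 260 (x) x 170 (y) x 30 mm high outside, walls 5 mm and floor about 5 mm thick. Origin: centre of its underside.
- mug: White mug, 84 mm across, 92 mm high, loose; leave alone. Origin: centre of its underside.
- soap_bottle: Olive-green soap pump bottle, 66 mm across, 188 mm high, loose; leave alone. Origin: centre of its underside.
- bowls: Stack of white bowls, 96 mm across, 58 mm high, loose; leave alone. Origin: centre of its underside.
Mind the look-alikes: they are no part of the job. Of the things shaped like the carton, the brown one is meant. Of the things that look like the press, take the one that is nearest to the robot's base at the start.

How it is judged:
By the outcome, as a careful person would: the job done as asked, in the order asked, and still so for the second after the job is handed in, with the robot touching nothing.
It also fails if it takes over 72 s, if anything falls off the work surface, if the arm or the gripper's body presses on something with over 40 N, if the wrist force passes 120 N, or if a joint passes its speed limit or range.

## Working session

There is one attempt and no reset: what is moved stays moved. The work goes in short steps, each a Python script; the robot and the scene stay as the last script left them, time stands still between calls to the robot, and variables do not carry over. Pictures are saved under pics/ and viewed, about 8 in all and at most 12, crops included, and the job is handed in when it is done.

```bash
mkdir -p pics; python3 - <<'E'
from rig import manip
import cv2,pickle
for n in("scene","top"):
    c=manip.camera(n);cv2.imwrite(f"pics/{n}0.png",c["image"][:,:,::-1]);pickle.dump(c,open(n+".pkl","wb"))
    print(n,c["fx"],c["fy"],c["cx"],c["cy"],c["cam_to_world"].round(4).tolist())
print(manip.get_ee_rot(),manip.get_time(),manip.get_contact_force())
E
```

```text
scene 450.7573301954487 450.7573301954487 318.2282244302521 242.5377746657394 [[-0.8084, 0.3746, -0.454, 1.2732], [0.5883, 0.4881, -0.6447, 0.9492], [-0.0199, -0.7883, -0.615, 1.1083], [0.0, 0.0, 0.0, 1.0]]
top 433.2218498808196 433.2218498808196 314.66959024121314 246.86128908175755 [[-0.0101, -0.997, 0.0764, 0.4675], [-0.9999, 0.0102, 0.0009, -0.0714], [-0.0016, -0.0764, -0.9971, 1.5779], [0.0, 0.0, 0.0, 1.0]]
[ 0.23896293  1.55770334 -0.24109285] 0.1 [ 0.14966661 -0.69672532 -0.22590299]
```

View pics/top0.png

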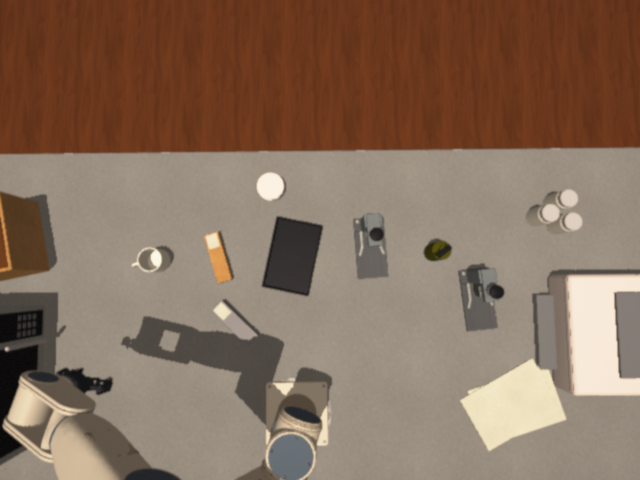

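View pics/scene0.png

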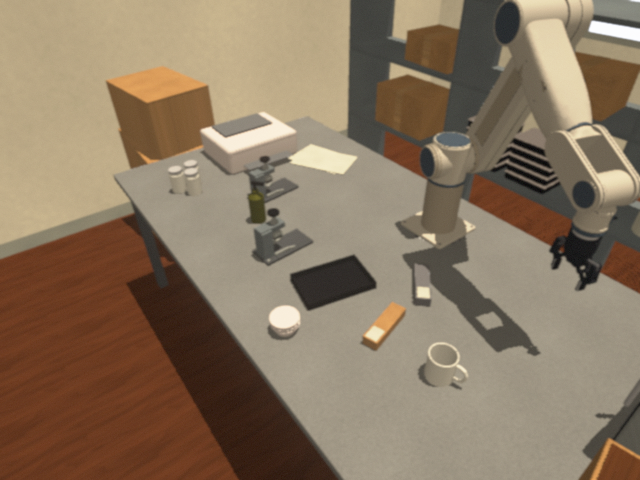

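Look-alikes: the candidates for the carton are the brown one at (218,257) in the top view and the grey one at (236,320), so I take the brown one. For the press they are (371,248) and (480,300). I'll check their distances to the base and look at a close crop.

```bash
cat > h.py <<'E'
import numpy as np,pickle,cv2
def ray(c,u,v,z):
    T=c["cam_to_world"];d=T[:3,:3]@np.array([(u-c["cx"])/c["fx"],(v-c["cy"])/c["fy"],1]);o=T[:3,3]
    return o+d*(z-o[2])/d[2]
def proj(c,p):
    T=c["cam_to_world"];q=T[:3,:3].T@(np.array(p)-T[:3,3]);return np.array([c["fx"]*q[0]/q[2]+c["cx"],c["fy"]*q[1]/q[2]+c["cy"]])
top=pickle.load(open("top.pkl","rb"));sc=pickle.load(open("scene.pkl","rb"))
E
python3 - <<'E'
from h import *
for p in((371,248),(480,300),(218,257),(293,256)):
    r=ray(top,*p,0.01);print(p,r.round(3),np.hypot(*r[:2]).round(3))
im=top["image"][:,:,::-1]
a=cv2.resize(im[205:305,195:345],None,fx=5.3,fy=5.3,interpolation=cv2.INTER_CUBIC)[:,:800]
cv2.imwrite("pics/a.png",a)
b=cv2.resize(im[200:290,340:460],None,fx=6.6,fy=6.6,interpolation=cv2.INTER_CUBIC)
cv2.imwrite("pics/b.png",b);print(a.shape,b.shape)
E
```

```text
(371, 248) [ 0.581 -0.274  0.01 ] 0.643
(480, 300) [ 0.39  -0.662  0.01 ] 0.769
(218, 257) [0.554 0.281 0.01 ] 0.621
(293, 256) [0.555 0.009 0.01 ] 0.555
(530, 795, 3) (594, 792, 3)
```

View pics/a.png

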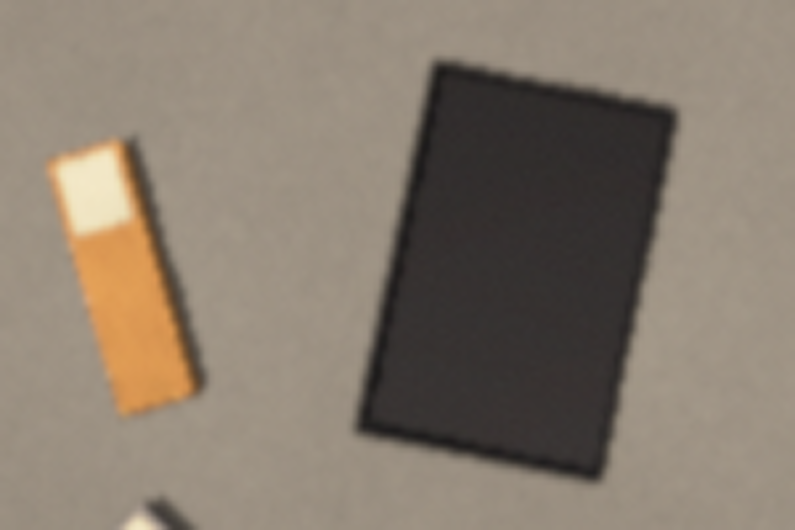

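View pics/b.png

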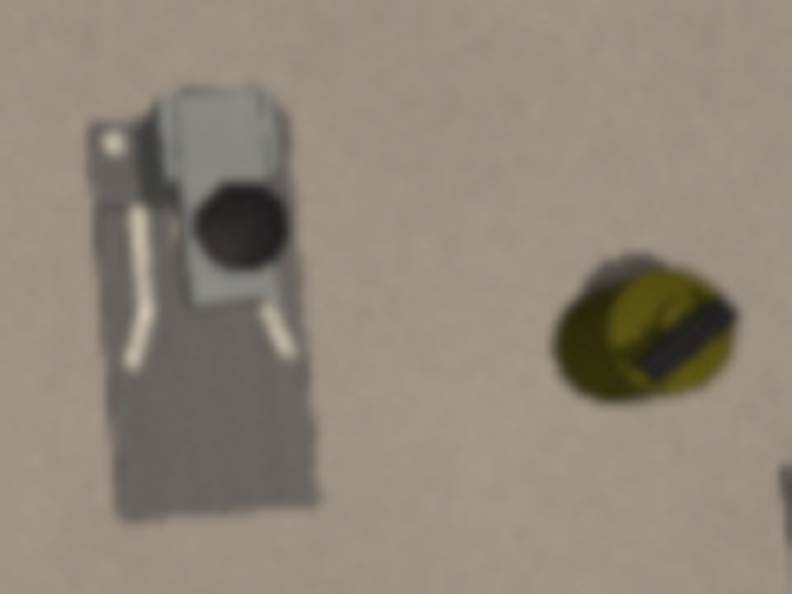

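```bash
cat > fit.py <<'E'
from h import *
from scipy.optimize import least_squares
def fit(c,pix,mod,x0):
    mod=np.array(mod)/1000
    def r(q):
        co,s=np.cos(q[2]),np.sin(q[2])
        return np.concatenate([proj(c,[q[0]+co*m[0]-s*m[1],q[1]+s*m[0]+co*m[1],m[2]])-p for m,p in zip(mod,pix)])
    s=least_squares(r,x0);return s.x,s.fun.reshape(-1,2)
def un(P,u0,v0,k):return (np.array(P)+.5)/k-.5+np.array([u0,v0])
if __name__=="__main__":
    for n,P,M,x0 in(
     ("carton",un([(48,160),(123,138),(198,392),(121,416)],195,205,5.3),[(90,26,36),(90,-26,36),(-90,-26,36),(-90,26,36)],[.55,.28,.2]),
     ("tray",un([(433,62),(678,110),(602,480),(358,432)],195,205,5.3),[(130,85,30),(130,-85,30),(-130,-85,30),(-130,85,30)],[.55,0,-.2]),
     ("press",un([(120,520),(318,504),(97,205),(242,225),(128,368),(292,356)],340,200,6.6),[(-100,55,12),(-100,-55,12),(70,55,12),(40,0,190),(-17,42,22),(-17,-42,22)],[.58,-.27,0.05])):
        q,f=fit(top,P,M,x0);print(n,q.round(4).tolist(),f.round(1).tolist())
E
python3 fit.py
```

```text
carton [0.5542, 0.276, 0.2877] [[0.1, -0.0], [-0.1, -0.1], [-0.2, 0.2], [0.2, -0.1]]
tray [0.556, 0.0103, -0.2063] [[0.1, -0.7], [0.1, -0.7], [0.3, 0.8], [-0.5, 0.5]]
press [0.5755, -0.2725, 0.0563] [[-0.3, -0.1], [0.2, 0.3], [-0.2, 0.8], [0.4, -0.3], [0.7, -0.4], [-0.9, -0.2]]
```

```bash
cat >> h.py <<'E'
from scipy.spatial.transform import Rotation as Ro
def ori(yaw,s=1):
    x=np.array([0,0,-1.]);y=s*np.array([-np.sin(yaw),np.cos(yaw),0]);return Ro.from_matrix(np.c_[x,y,np.cross(x,y)]).as_rotvec()
def pt(q,x,y,z):
    c,s=np.cos(q[2]),np.sin(q[2]);return np.array([q[0]+c*x-s*y,q[1]+s*x+c*y,z])
def wrist(m,name):
    p=np.array(m.get_position());R=Ro.from_rotvec(m.get_ee_rot()).as_matrix();c=m.camera("wrist")
    T=np.eye(4);T[:3,:3]=R;T[:3,3]=p;c["cam_to_world"]=T@c["mount"];pickle.dump(c,open(name+".pkl","wb"))
    return c
def draw(c,name,pts):
    im=c["image"][:,:,::-1].copy()
    for p in pts:
        u=proj(c,p);cv2.drawMarker(im,tuple(int(round(a)) for a in u),(255,0,255),cv2.MARKER_CROSS,12,1)
    cv2.imwrite(f"pics/{name}.png",im)
C=[.5542,.276,.2877];TR=[.556,.0103,-.2063];P=[.5755,-.2725,.0563]
E
python3 - <<'E'
from h import *
from rig import manip as m
print(Ro.from_rotvec(m.get_ee_rot()).as_matrix().round(2).tolist())
c=m.camera("wrist");print(c["mount"].round(3).tolist(),c["fx"])
for s in(1,-1):
    for q,x in((C,-.05),(P,-.19),(P,-.07),(P,.04),(TR,-.05)):
        for z in (.035,.25):
            j=m.solve_ik(pt(q,x,0,z),ori(q[2],s));print(s,z,None if j is None else np.round(j,2))
E
```

```text
[[-0.0, 0.3, 0.95], [-0.0, 0.95, -0.3], [-1.0, -0.0, -0.0]]
[[-0.001, -0.292, 0.957, -0.12], [1.0, -0.001, 0.001, 0.0], [0.001, 0.957, 0.292, -0.075], [0.0, 0.0, 0.0, 1.0]] 382.46588541147673
1 0.035 [ 0.46  0.67  1.85 -0.    0.62 -1.4 ]
1 0.25 [ 0.46  0.35  1.76  0.    1.04 -1.4 ]
1 0.035 [-0.66  0.6   2.05  0.    0.49 -2.29]
1 0.25 [-0.66  0.21  1.95  0.    0.98 -2.29]
1 0.035 [-0.52  0.68  1.83  0.    0.63 -2.15]
1 0.25 [-0.52  0.36  1.74  0.    1.04 -2.15]
1 0.035 [-0.43  0.77  1.61  0.    0.77 -2.06]
1 0.25 [-0.43  0.5   1.52  0.    1.13 -2.06]
1 0.035 [ 0.02  0.62  1.99 -0.    0.53 -1.35]
1 0.25 [ 0.02  0.26  1.89 -0.    1.   -1.35]
-1 0.035 [0.46 0.67 1.85 0.   0.62 1.74]
-1 0.25 [0.46 0.35 1.76 0.   1.04 1.74]
-1 0.035 [-0.66  0.6   2.05 -0.    0.49  0.86]
-1 0.25 [-0.66  0.21  1.95 -0.    0.98  0.86]
-1 0.035 [-0.52  0.68  1.83 -0.    0.63  0.99]
-1 0.25 [-0.52  0.36  1.74 -0.    1.04  0.99]
-1 0.035 [-0.43  0.77  1.61 -0.    0.77  1.08]
-1 0.25 [-0.43  0.5   1.52 -0.    1.13  1.08]
-1 0.035 [ 0.02  0.62  1.99 -0.    0.53  1.79]
-1 0.25 [ 0.02  0.26  1.89 -0.    1.    1.79]
```

```bash
python3 - <<'E'
from h import *
from rig import manip as m
m.move_to(pt(C,-.05,0,.19),ori(C[2]))
c=wrist(m,"w1");draw(c,"w1",[pt(C,a*.09,b*.026,.036) for a in(1,-1) for b in(1,-1)])
print(m.get_time(),m.get_contact_force())
E
```

```text
1.9 [-0.57191255 -0.24022405 -0.3855754 ]
```

View pics/w1.png

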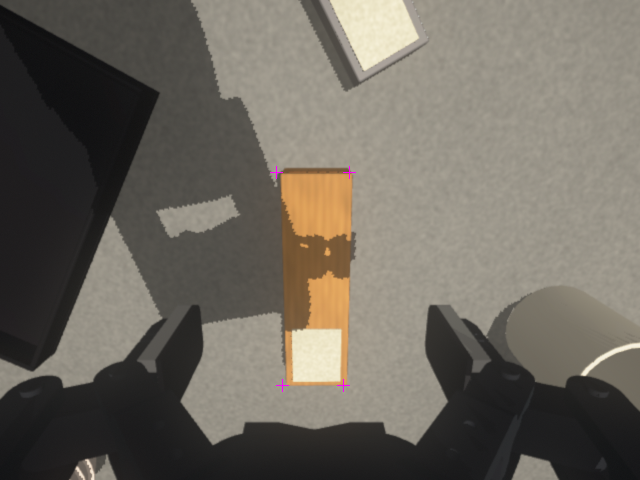

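```bash
python3 - <<'E'
from h import *
from rig import manip as m
g=lambda z:pt(C,-.0512,.0022,z)
m.servo_line(g(.06),ori(C[2]),rate=.15)
m.servo_line(g(.027),rate=.06);print(m.get_contact_force())
m.command_gripper(.03,60);print(m.get_width(),m.get_contact_force())
m.servo_line(g(.2),rate=.15)
m.move_to(pt(P,-.2,0,.2),ori(P[2]))
m.servo_line(pt(P,-.2,0,.13),rate=.15)
m.hold(.2)
c=wrist(m,"w2")
pp=lambda x,y,z:pt(P,x/1000,y/1000,z/1000)
draw(c,"w2",[pp(-17,39,22),pp(-17,-39,22),pp(10,29,22),pp(10,-29,22),pp(-100,55,12),pp(-100,-55,12),pp(-60,26,139),pp(-60,-26,139)])
print(m.get_time(),m.get_width(),m.get_contact_force())
s=m.camera("scene");pickle.dump(s,open("s2.pkl","wb"))
draw(s,"s2",[pp(-17,39,22),pp(-17,-39,22),pp(10,29,22),pp(10,-29,22),pp(-100,55,12),pp(-100,-55,12)])
im=cv2.imread("pics/s2.png");cv2.imwrite("pics/s2.png",cv2.resize(im[180:280,200:350],None,fx=5,fy=5,interpolation=cv2.INTER_CUBIC))
E
```

```text
[-0.46578677  0.70028002 -0.21978663]
0.050896492527579475 [-0.95268846 -0.63460695  5.43507271]
8.225 0.05140157365542106 [-0.90997988 -0.07204898 -2.23779688]
```

View pics/w2.png

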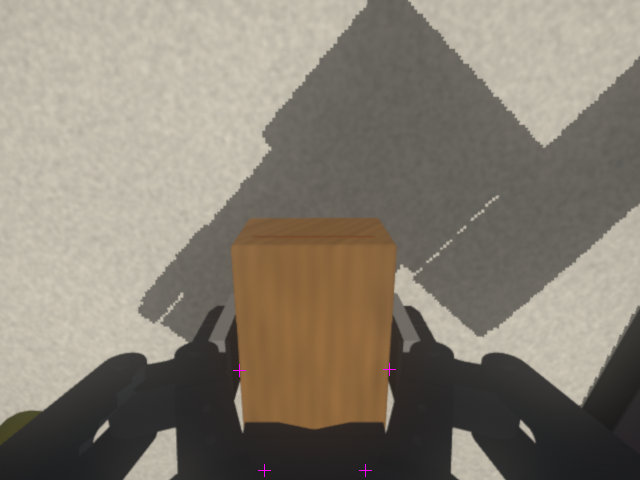

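The carton is held straight (tail edge at rows 219–244, cols 233–394), but the gripper hides the rails. I'll check the press fit in the scene view instead.

```bash
python3 - <<'E'
from h import *
c=pickle.load(open("w2.pkl","rb"))
for z in(.139,.103):
    print([proj(c,pt(P,-.2-.0388,y,z)).round(0).tolist() for y in(.026,-.026)])
im=cv2.imread("pics/s2.png");print(im.shape)
E
```

```text
[[399.0, 240.0], [230.0, 240.0]]
[[379.0, 213.0], [249.0, 213.0]]
(500, 750, 3)
```

View pics/s2.png

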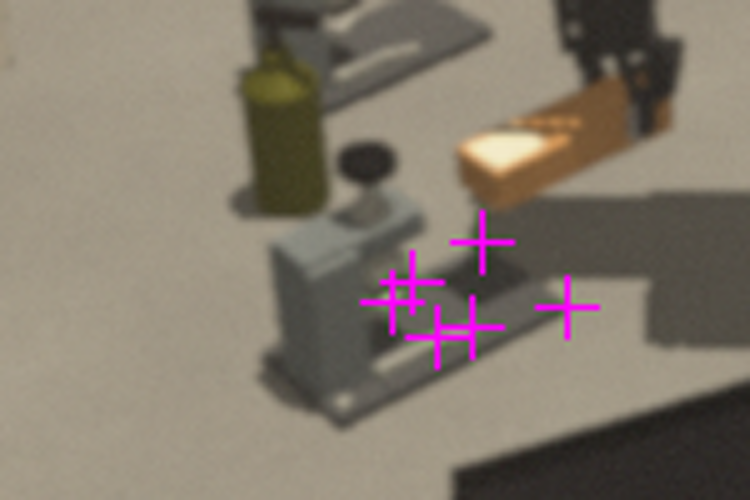

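```bash
python3 - <<'E'
from h import *
c=pickle.load(open("s2.pkl","rb"));im=c["image"][:,:,::-1]
z=lambda a:cv2.resize(a,None,fx=10,fy=10,interpolation=cv2.INTER_CUBIC)
o=np.zeros((600,800,3),np.uint8);o[:350]=z(im[230:265,250:330]);o[350:,:600]=z(im[195:220,285:345])
o=np.clip(o*1.3,0,255).astype(np.uint8)
cv2.imwrite("pics/z.png",o)
E
```

```text
(no output)
```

View pics/z.png

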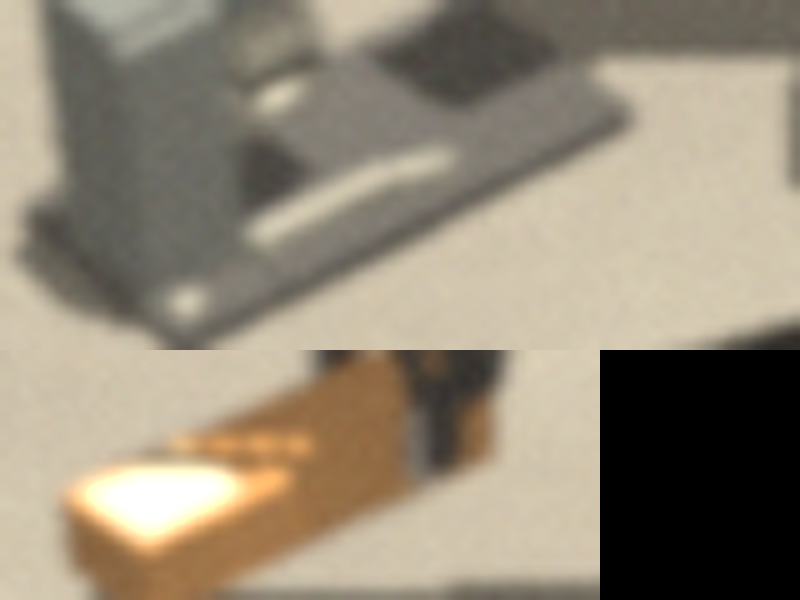

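```bash
python3 - <<'E'
from h import *
from fit import un
from scipy.optimize import least_squares
s=pickle.load(open("s2.pkl","rb"));w=pickle.load(open("w2.pkl","rb"))
u=lambda L:un(L,250,230,10); v=lambda L:un(np.array(L)-[0,350],285,195,10)
PS=u([(630,111),(450,155),(395,172)]);PM=np.array([(-100,55,12),(-17,42,22),(10,32,22)])/1e3
print("press scene resid",[ (proj(s,pt(P,*m))-p).round(1).tolist() for m,p in zip(PM,PS)])
PT=un([(120,520),(318,504),(97,205),(242,225),(128,368),(292,356)],340,200,6.6);TM=np.array([(-100,55,12),(-100,-55,12),(70,55,12),(40,0,190),(-17,42,22),(-17,-42,22)])/1e3
f=lambda q:np.concatenate([np.ravel([proj(s,pt(q,*m))-p for m,p in zip(PM,PS)]),np.ravel([proj(top,pt(q,*m))-p for m,p in zip(TM,PT)])])
r=least_squares(f,P);print("joint",r.x.round(4),r.fun.reshape(-1,2).round(1).tolist())
# carton in hand: params tail offset a along press x, lateral b, underside z, pitch(nose up +), dyaw
S=v([(148,552),(68,495),(490,460)]);SM=[(90,26,36),(90,-26,36),(-90,26,0)]
W=[(233,244),(394,244),(248,219),(379,219)];WM=[(-90,-26,36),(-90,26,36),(-90,-26,0),(-90,26,0)]
def cp(q,m):
    m=np.array(m)/1e3;m=Ro.from_euler("zy",[q[4],-q[3]]).apply(m)
    return pt(P,q[0]+m[0],q[1]+m[1],q[2]+m[2])
def f(q):return np.concatenate([np.ravel([(proj(s,cp(q,m))-p)*3 for m,p in zip(SM,S)]),np.ravel([proj(w,cp(q,m))-p for m,p in zip(WM,W)])])
r=least_squares(f,[-.15,0,.103,0,0]);print("carton",r.x.round(4),r.fun.reshape(-1,2).round(1).tolist())
# edges width check in wrist
print([[proj(w,cp(q,(x,y,36))).round(0).tolist() for x in(-90,-45) for y in(-26,26)] for q in(r.x,[-.149,0,.103,0,0])])
E
```

```text
press scene resid [[0.5, -0.1], [-0.3, 0.4], [-1.9, 0.3]]
joint [ 0.5749 -0.2722  0.0618] [[0.6, -0.2], [-0.1, 0.4], [-1.7, 0.3], [-0.2, 0.1], [0.2, 0.3], [-0.4, 1.1], [0.3, -0.1], [0.6, -0.2], [-0.9, -0.1]]
carton [-0.146   0.001   0.1031  0.0267  0.013 ] [[-1.3, -0.1], [-2.2, -0.1], [2.0, 2.5], [-2.1, 1.0], [2.0, -1.2], [1.4, 0.7], [-1.3, -1.0]]
[[[231.0, 245.0], [396.0, 243.0], [240.0, 369.0], [390.0, 368.0]], [[229.0, 240.0], [399.0, 240.0], [238.0, 365.0], [390.0, 365.0]]]
```

```bash
sed -i 's/P=\[.5755,-.2725,.0563\]/P=[.575,-.2723,.059]/' h.py; python3 - <<'E'
from h import *
from rig import manip as m
F=lambda:np.array(m.get_contact_force())
ax=np.array([np.cos(P[2]),np.sin(P[2]),0]);lat=np.array([-ax[1],ax[0],0])
def show(t,f):print(t,"ax %.1f lat %.1f z %.1f"%(f@ax,f@lat,f[2]),"t",round(m.get_time(),2))
m.servo_line(pt(P,-.2,0,.043),ori(P[2]),rate=.12);m.hold(.2);b=F();show("bias",b)
for x in (-.16,-.14,-.12,-.105,-.095,-.09):
    m.servo_line(pt(P,x,0,.043),rate=.08);f=F()-b;show(x,f)
    if np.linalg.norm(f)>12:print("STOP");break
else:
    z=.043
    while z>.036:
        z-=.001;m.servo_line(pt(P,x,0,z),rate=.03);f=F()-b;
        if f[2]>4:break
    show("z%.3f"%z,f)
    while x<-.06:
        x+=.002;m.servo_line(pt(P,x,0,z),rate=.04);f=F()-b
        show("%.3f"%x,f)
        if f@ax<-10 or abs(f@lat)>15:break
c=m.camera("scene");pickle.dump(c,open("s3.pkl","wb"))
cv2.imwrite("pics/s3.png",cv2.resize(c["image"][200:280,240:340,::-1],None,fx=7,fy=7,interpolation=cv2.INTER_CUBIC))
E
```

```text
bias ax 0.2 lat -0.6 z -1.9 t 9.35
-0.16 ax 0.7 lat 0.3 z 1.2 t 10.0
-0.14 ax -0.5 lat 0.2 z 0.1 t 10.4
-0.12 ax 0.1 lat 0.5 z 0.7 t 10.8
-0.105 ax -0.2 lat 0.7 z 0.9 t 11.14
-0.095 ax -0.5 lat 1.2 z -0.2 t 11.42
-0.09 ax -0.5 lat 0.2 z 0.8 t 11.67
z0.039 ax -2.1 lat 1.6 z 7.5 t 12.67
-0.088 ax -2.3 lat 1.2 z 7.7 t 12.92
-0.086 ax -2.7 lat 1.8 z 8.2 t 13.17
-0.084 ax -2.2 lat 0.6 z 8.2 t 13.42
-0.082 ax -3.0 lat 1.2 z 8.7 t 13.67
-0.080 ax -2.7 lat 0.5 z 8.6 t 13.92
-0.078 ax -2.4 lat 0.8 z 8.7 t 14.17
-0.076 ax -2.7 lat 1.0 z 7.9 t 14.42
-0.074 ax -2.0 lat 0.2 z 8.1 t 14.67
-0.072 ax -2.9 lat 0.7 z 7.7 t 14.92
-0.070 ax -8.8 lat -0.6 z 10.4 t 15.17
-0.068 ax -17.0 lat -1.9 z 17.0 t 15.42
```

View pics/s3.png

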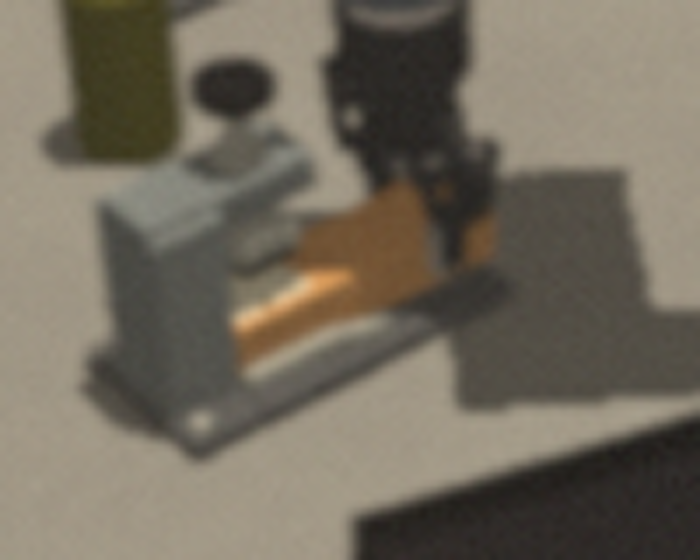

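```bash
python3 - <<'E'
from h import *
from rig import manip as m
F=lambda:np.array(m.get_contact_force())
ax=np.array([np.cos(P[2]),np.sin(P[2]),0]);O=ori(P[2])
m.servo_line(pt(P,-.071,0,.039),rate=.05)
m.command_gripper(.085);print("w",m.get_width())
m.servo_line(pt(P,-.075,0,.13),rate=.12)
m.servo_line(pt(P,-.15,0,.13),rate=.2);m.command_gripper(0)
m.servo_line(pt(P,-.15,0,.046),rate=.12);m.hold(.2);b=F()
x=-.15
m.servo_line(pt(P,-.130,0,.046),rate=.08);x=-.13
while x<-.105:
    x+=.001;m.servo_line(pt(P,x,0,.046),rate=.03);f=(F()-b);print("%.3f %.1f"%(x,f@ax),end="; ")
    if f@ax<-6:break
print("t",m.get_time())
c=m.camera("top");s=m.camera("scene");pickle.dump((c,s),open("s4.pkl","wb"))
m.servo_line(pt(P,-.15,0,.046),rate=.12)
m.servo_line(pt(P,-.15,0,.24),rate=.2)
m.servo_line(pt(P,.04,0,.24),rate=.15)
m.servo_line(pt(P,.04,0,.217),rate=.1);m.hold(.2);b=F();z=.217
while z>.180:
    z-=.001;m.servo_line(pt(P,.04,0,z),rate=.02);f=F()-b;print("%.3f %.1f"%(z,f[2]),end="; ")
    if f[2]>24 or np.hypot(*f[:2])>12:break
m.hold(.3);print("press",f,m.get_position(),m.get_time())
s=m.camera("scene");im=s["image"][200:270,240:330,::-1]
m.servo_line(pt(P,.04,0,.26),rate=.08);m.hold(.3)
s=m.camera("scene");im2=s["image"][200:270,240:330,::-1]
cv2.imwrite("pics/s5.png",cv2.resize(np.vstack([np.hstack([im,im2])]),None,fx=4.4,fy=4.4,interpolation=cv2.INTER_CUBIC));print(m.get_time())
E
```

```text
w 0.08490709355312631
-0.129 1.0; -0.128 0.1; -0.127 -0.0; -0.126 -0.2; -0.125 0.2; -0.124 -1.0; -0.123 -0.6; -0.122 0.4; -0.121 -0.3; -0.120 -4.1; -0.119 -7.8; t 22.5583
0.216 -0.8; 0.215 -0.1; 0.214 -0.4; 0.213 -0.9; 0.212 -0.4; 0.211 2.6; 0.210 4.8; 0.209 3.2; 0.208 3.7; 0.207 4.5; 0.206 4.5; 0.205 5.2; 0.204 4.2; 0.203 5.9; 0.202 6.3; 0.201 5.7; 0.200 5.9; 0.199 6.4; 0.198 6.4; 0.197 6.6; 0.196 8.0; 0.195 8.2; 0.194 6.8; 0.193 7.9; 0.192 7.2; 0.191 7.1; 0.190 8.7; 0.189 8.6; 0.188 9.4; 0.187 8.2; 0.186 11.9; 0.185 18.6; 0.184 23.8; 0.183 29.9; press [-10.2954511    4.12851895  29.94266406] [ 0.61531111 -0.27016029  0.18712944] 34.9833
36.5
```

View pics/s5.png

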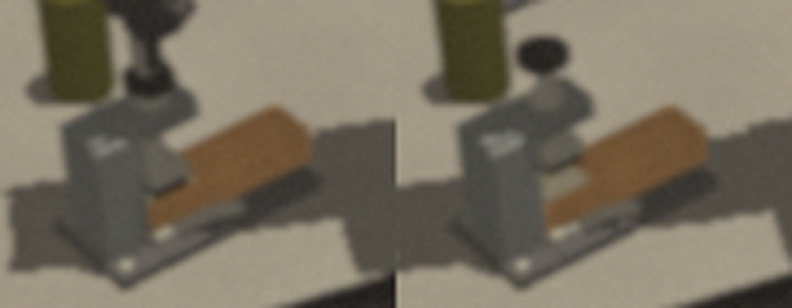

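```bash
python3 - <<'E'
from h import *
from rig import manip as m
F=lambda:np.array(m.get_contact_force())
O=ori(P[2])
m.servo_line(pt(P,-.09,0,.24),O,rate=.2);m.command_gripper(.085)
m.servo_line(pt(P,-.072,0,.13),rate=.15)
m.servo_line(pt(P,-.072,0,.042),rate=.1);b=F()
m.command_gripper(.03,60);print("w",m.get_width(),F()-b)
m.servo_line(pt(P,-.074,0,.044),rate=.03);print(F()-b)
m.servo_line(pt(P,-.22,0,.046),rate=.1);print(F()-b)
m.servo_line(pt(P,-.22,0,.17),rate=.15)
m.move_to(pt(TR,-.052,0,.17),ori(TR[2]))
m.servo_line(pt(TR,-.052,0,.055),rate=.12);m.hold(.2);b=F();print("w",m.get_width(),m.get_time())
c=m.camera("top");cv2.imwrite("pics/t6.png",cv2.resize(c["image"][200:310,230:350,::-1],None,fx=5,fy=5,interpolation=cv2.INTER_CUBIC))
z=.055
while z>.031:
    z-=.001;m.servo_line(pt(TR,-.052,0,z),rate=.025);f=F()-b
    if f[2]>3:break
print("z",z,f,m.get_time())
E
```

```text
w 0.050861051766470204 [-1.41725236  0.21266895  4.70422992]
[-0.12267914  0.62717408 -0.89063754]
[-0.31945449  0.56366638 -1.45936483]
w 0.051078681956014504 45.85
z 0.03499999999999998 [-3.61859887  1.78299839 12.03312454] 50.9
```

View pics/t6.png

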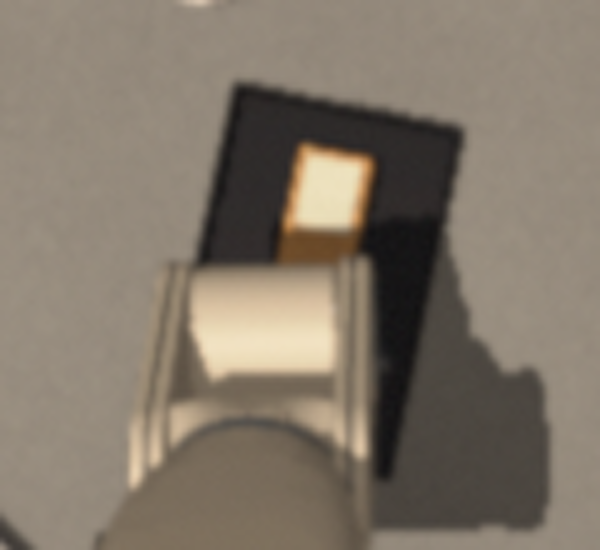

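```bash
python3 - <<'E'
from h import *
from rig import manip as m
m.command_gripper(.075)
m.servo_line(pt(TR,-.052,0,.2),rate=.12)
j=m.get_joint_positions();j=list(j);j[0]+=1.0;m.set_joints(j);m.hold(.2)
print(m.get_time(),m.get_contact_force())
a=m.camera("top")["image"][170:310,100:470,::-1];s=m.camera("scene")["image"][170:390,200:480,::-1]
a=cv2.resize(a,None,fx=2,fy=2,interpolation=cv2.INTER_CUBIC);s=cv2.resize(s,None,fx=1.4,fy=1.4,interpolation=cv2.INTER_CUBIC)
o=np.zeros((600,740,3),np.uint8);o[:280]=a;o[285:285+s.shape[0],:s.shape[1]]=s[:315];cv2.imwrite("pics/f.png",o)
E
```

```text
54.75 [-0.34102271  0.35895607  0.16359834]
```

View pics/f.png

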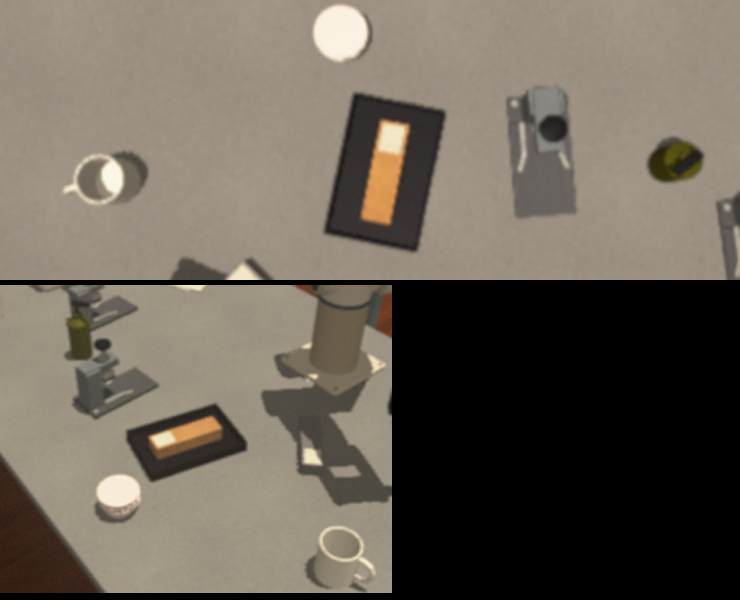

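The picture shows the carton flat in the tray, panel up (around (385,170)). The mug, bowls and bottle have not moved, the knob is up and the arm is clear, so I'm handing in.

```bash
python3 -c "
from rig import manip as m
m.sign_off();print(m.get_time())"
```

```text
the job is handed in; nothing more can be done
the job is handed in; nothing more can be done
```

The job is done and handed in at about 55 s of the 72 s allowed; no verdict is reported back.

- **Carton into the press:** I gripped the brown carton by its rear half and slid it panel end first into the press nearest the base. It met the back stop at about 17 N. After letting go, I pushed the tail lightly (about 8 N). The tail did not give, and it sat at about -0.1095 m against the expected -0.110 m.
- **Knob:** I pressed it to its stop. The force rose from about 4 to 9 N over about 24 mm, then climbed sharply to 30 N, with about 11 N sideways. The next picture shows the knob back up.
- **Carton into the tray:** I regripped it, drew it out and set it in the black tray. It touched the floor at the expected height, with about 12 N of contact before release, so a little firmer than the 3 N I aimed for.
- **Last check:** Pictures show the carton flat in the tray with the panel up. The mug, bottle and bowls look unmoved, and the arm is clear with about zero force on the tool.

Two measurements disagreed:
- The first wrist view put the carton about 3 mm from the top-camera fit.
- Before insertion, the pictures suggested the carton was tilted nose up by about 1.5°. I lowered it onto the bed until it made contact and then released it.

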